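# Stamp the verification seal of a balance

### The arm

A 6-joint arm with a two-finger parallel gripper is mounted at the origin on a cart in front of the work surface, level with it; the furniture and walls round the work are solid. World frame = base frame: x ahead of the robot, y to its left, z up, the work surface at z = 0. Lengths are in m, angles in degrees, forces in N, time in s.
With the tool pointing down it reaches from about 0.4 to 0.825 m from the base axis. Payload 7 kg.
Tool frame: the origin (TCP) lies at the very end of the fingers, on their centre line; the grasp point (between the pads) lies 19 mm behind it (ctrl.hold_point_z is the distance from the TCP to the grasp point, in m); z points along the fingers, y is the line along which they close (so a half turn about z gives the same grasp; the last joint's range is limited). The gripper opens to 88 mm and grips with 3 to 60 N. Pads are 19 mm wide; open, the fingers measure 130 mm over their backs; the gripper's body (78 mm by 193 mm) begins 47 mm behind the grasp point.
Start: joints at [-46.69, 20.546, 0.682, 0, -70.136, -16.507], TCP at [0.304, -0.602, 0.194] pointing down, gripper open.
Joint ranges: [-176.03, 176.03], [-82.01, 121.73], [-58.28, 71.71], [-173.87, 95.51], [-174.79, -0.11], [-173.66, 173.66]. Speed limits (degrees/s): [136.94, 136.94, 172.46, 180, 180, 180].

### API

Orientations are given as [roll, pitch, yaw] about the fixed x, y, z axes, in that order (R = Rz(yaw) Ry(pitch) Rx(roll)).
In Python, from plant import sensors, viewer, workorder, ctrl gives the robot as it stands.
- The arm moves only by the shell command python3 -m pendant 'ROWS'. ROWS is JSON, a list of rows, each a list of 3 entries, a list of its own where there are three numbers: the opening, from -1 (shut) to 1 (fully open), so that 0 is half open, then the shift along the tool's x, y, z in m, then the turn, a rotation vector about the tool's x, y, z in degrees. A call has 1 to 10 rows; each row is the pose to reach, as a shift and turn from the pose commanded when the call began, along the tool's axes at that moment; what a row does not reach only later rows make up. A row lasts 1/12 s, in which the tool goes at most 41.7 mm and 7.16 degrees, less where a joint would pass 70% of its speed; a pose out of reach is approached as far as the arm can. A call with a gripper value outside its range is refused whole. The fingers move at their own pace and stop on an object; the grip force is fixed at half the most. Time passes only in rows, so rows that repeat a pose let the fingers close. It gives the time, the measured TCP pose, the force, the opening and the grip force at its end, in the units of the state.
- sensors.get_obs(): the state, without advancing time (a new reading comes with each control period).
- viewer.snapshot(name): name is "side" or "top" or "wrist"; returns the picture (384x512x3 uint8, red, green, blue); there is no depth.
- viewer.camera_params(name): a dict with "fx", "fy", "cx", "cy" (pixels), "dist" ([k1, k2, p1, p2, k3] as OpenCV has them; the pictures are not rectified), "extrinsics" (4x4, takes a point from world to camera coordinates). Camera axes: x right, y up, looking along -z (the intrinsics and any distortion apply to the point x, -y, -z); pixel columns grow to the right and rows downward; lengths in m; the calibration is good to about 2 mm. A picture is of the moment at which its call begins: read the wrist's pose just before it. camera_params takes no time and is no camera call; for the wrist camera it gives the pose at the moment of the call.
- workorder.close_job(): hands the job in; it is judged then, once.
The state is a dict: "clock": time; "joint_pos": joint angles; "qvel": joint speeds; "tau": joint torques, N m; "tool_pos": TCP position; "orientation": TCP orientation; "force": force on the tool from outside, world axes, zero at the start; "moment": the same for the moment, N m; "opening": finger opening in m; "gripper_force": force on a finger pad.
Only numpy, scipy, OpenCV 4.12 (cv2) and the standard library are available. Lean on these libraries where they do the work, as an engineer would, in place of code of your own. Each camera call takes 0.05 s, during which the arm holds its last target. There are 200 camera calls.

### The job

Take the blue-topped seal stamp from its holder and press it squarely, centred on the copper seal in the sloping console of the balance, until the seal is flush with its collar; keep a firm, steady push for about a second, but never more than 35 N. Lift the stamp straight off without sliding or rocking it, and stand it back upright in the holder; leave the red-topped stamp and everything else as they are.

Things in the scene. Friction and masses are not known exactly. Their poses are not given: they have to be found in the camera images.
- stamp_blue: Seal stamp, blue top, 110 mm long, 0.08 to 0.17 kg. Origin: centre of its flat stamping face (18 mm across) at the lower end; z along the stamp to the blue top; x, y square to the flats. Round head to 13 mm, neck to 22 mm, dark square shank 14 x 14 mm from 22 to 110 mm (grip two opposite flats; blue from 94 mm up). Stands face down in a well, turned up to 0.35 rad from the holder's axes.
- stamp_red: The same stamp with a red top, in the other well of the holder (which is in which well changes). To be left there.
- holder: Fixed aluminium block 52 (x) by 142 (y) by 40 mm high. Origin: centre of its underside; z up. Two round wells, 25 mm wide and 25 mm deep with flat floors at z = 15 mm, at x = 0, y = +40 and -40 mm. A stamp in a well has its face at z = 15 mm and its top at 125 mm.
- balance: Fixed white laboratory balance, 250 (x) by 190 mm (y), with a steel pan (124 mm across, top at z = 91 mm, centred at x = +42 mm) behind a dark console that slopes down towards -x by 25 degrees. The seal is in the right part of the console. Origin: centre of the underside; z up, x from console to pan.
- seal_spot (a point): Point on the console's surface on the seal's axis (balance frame x -72, y -55, z 58 mm). z: normal of the console, 25 degrees from vertical, leaning to the balance's -x; x up the slope. Here an aluminium collar (23 mm outer, 13 mm inner diameter, in a dark nut 37 mm wide, 3 mm high) has its rim 7 to 13 mm above this point; the height changes each time and is not reported: feel for it.
- seal (a joint): Depth (m) the copper seal (12 mm across, flat top) is pressed into its collar along -z of seal_spot. At 0 its top is 4 mm above the rim; starts at 0 to 0.0006; 0.004 is flush. Tight fit: yields at about 11 N, plus 1 N per 10 mm/s, and stays in. At 4 mm the stamp's face lands on the rim and the force rises again: the collar rests on a rubber washer that gives 1 mm per 12 N, 3.5 mm at most.
- weight_1: Bystander: steel calibration weight, diameter 24 x 30 mm, on the balance's pan. Origin: centre of the underside.
- weight_2: Bystander: small steel calibration weight, diameter 19 x 22 mm, on the worktop. Origin: centre of the underside.
- beaker_2: Bystander: small glass beaker, diameter 48 x 62 mm high. Origin: centre of the underside.
- lab_timer: Bystander: white countdown timer with a wedge body, 69 x 70 x 34 mm. Origin: centre of the underside.
- petri_dish: Bystander: clear shallow dish, diameter 65 x 13 mm, with orange tablets in it. Origin: centre of the underside.
- vial_02: Bystander: clear sample vial with a blue cap, diameter 23 x 48 mm. Origin: centre of the underside.
Mind the look-alikes: they are no part of the job. Several things have the shape of the holder; the one meant has the colours described above.

How it is judged:
By the outcome, as a careful person would: the job done as asked, in the order asked, and still so for the second after the job is handed in, with the robot touching nothing.
It also fails if it takes over 48 s, if anything falls off the work surface, if the arm or the gripper's body presses on something with over 40 N, if the wrist force passes 120 N, or if a joint passes its speed limit or range.

## Working session

There is one attempt and no reset: what is moved stays moved. The work goes in short steps, Python scripts to look and compute and a shell command to move; the robot and the scene stay as the last step left them, time stands still between calls to the robot, and variables do not carry over. Pictures are saved under pics/ and viewed, at most 10 in all, crops included, and the job is handed in when it is done.

```bash
mkdir -p pics; ls
python3 - <<'E'
from plant import sensors, viewer, ctrl
import cv2, numpy as np
o=sensors.get_obs(); print(o)
print(ctrl.hold_point_z)
for n in ("side","top","wrist"):
    im=viewer.snapshot(n); cv2.imwrite(f"pics/{n}0.png",im[:,:,::-1]); 
    p=viewer.camera_params(n); print(n,{k:np.round(v,4).tolist() for k,v in p.items()})
a=cv2.imread("pics/top0.png");b=cv2.imread("pics/side0.png")
cv2.imwrite("pics/top0b.png",cv2.resize(a,(800,600),interpolation=cv2.INTER_CUBIC))
cv2.imwrite("pics/side0b.png",cv2.resize(b,(800,600),interpolation=cv2.INTER_CUBIC))
E
```

```text
pics
{'clock': 0.0, 'joint_pos': array([-4.66905723e+01,  2.05919698e+01,  6.31780805e-01, -2.15704407e-02,
       -7.01364857e+01, -1.65043066e+01]), 'qvel': array([ 0.04123373, -0.01130676, -0.01245532, -0.05262075,  0.0933027 ,
        0.10058445]), 'tau': array([-9.36293945e-04, -5.82717204e+01,  2.93064594e+01,  6.99743316e+00,
        6.87775886e-03, -1.53573164e-04]), 'tool_pos': array([ 0.30408376, -0.60198442,  0.19269702]), 'orientation': array([ 1.79901547e+02, -8.02506569e-03, -1.53202218e+02]), 'force': array([-0.37051763, -0.05521745,  0.41012814]), 'moment': array([-0.0067209 ,  0.00334963, -0.03791746]), 'gripper_force': 0.0, 'opening': 0.08772259717786882}
0.0188
side {'fx': 365.3397, 'fy': 365.3397, 'cx': 252.1053, 'cy': 191.8227, 'dist': [-0.0641, 0.0, 0.0, 0.0, 0.0], 'extrinsics': [[0.8823, -0.4705, 0.0147, -0.6156], [0.1644, 0.3372, 0.927, -0.0976], [-0.4411, -0.8154, 0.3749, -1.353], [0.0, 0.0, 0.0, 1.0]]}
top {'fx': 386.2428, 'fy': 386.2428, 'cx': 254.2833, 'cy': 191.3835, 'dist': [0.0115, 0.0, 0.0, 0.0, 0.0], 'extrinsics': [[-0.0038, -1.0, -0.0074, -0.2261], [0.9895, -0.0048, 0.1448, -0.579], [-0.1448, -0.0067, 0.9894, -1.3722], [0.0, 0.0, 0.0, 1.0]]}
wrist {'fx': 285.9091, 'fy': 285.9091, 'cx': 252.8409, 'cy': 189.5355, 'dist': [-0.0258, 0.0, 0.0, 0.0, 0.0], 'extrinsics': [[-0.4512, 0.8924, 0.001, 0.6739], [-0.8506, -0.4297, -0.3032, 0.0383], [-0.2701, -0.1376, 0.9529, -0.3908], [0.0, 0.0, 0.0, 1.0]]}
```

View pics/top0b.png

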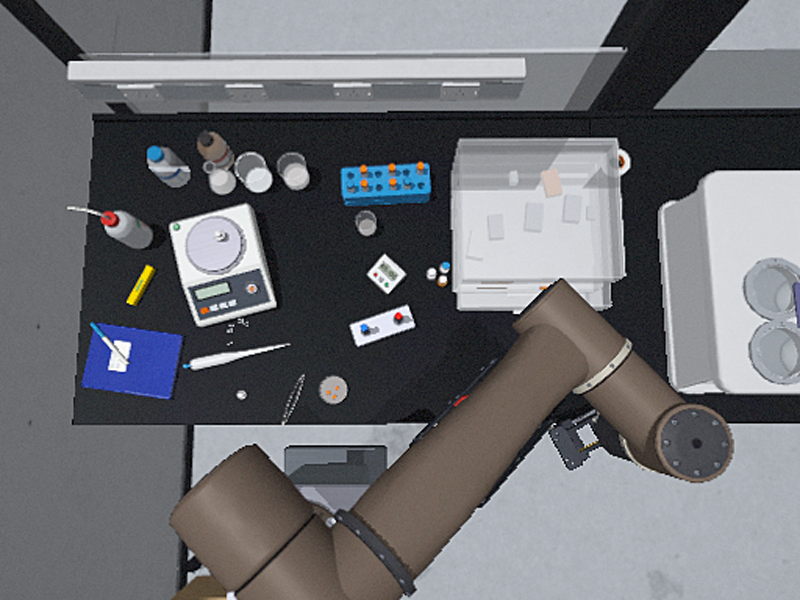

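View pics/side0b.png

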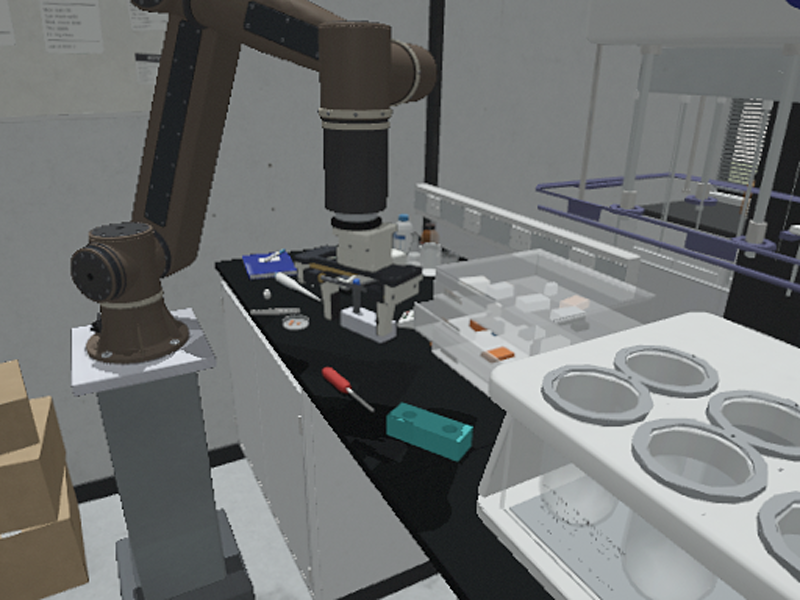

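The top view shows the holder (blue top at about (365,329), red at (399,317) in the 800-px picture) and the balance at (222,263) with the seal at (251,288).

```bash
cat > h.py <<'E'
import numpy as np, cv2
from plant import sensors, viewer, ctrl
from scipy.spatial.transform import Rotation as R
F=np.diag([1.,-1,-1])
def K(p): return np.array([[p["fx"],0,p["cx"]],[0,p["fy"],p["cy"]],[0,0,1.]])
def ray(p,uv):
    n=cv2.undistortPoints(np.array([[uv]],float),K(p),np.array(p["dist"]))[0,0]
    E=np.array(p["extrinsics"]); d=E[:3,:3].T@(F@[n[0],n[1],1]); return -E[:3,:3].T@E[:3,3], d
def onz(p,uv,z):
    c,d=ray(p,uv); return c+d*(z-c[2])/d[2]
def proj(p,X):
    E=np.array(p["extrinsics"]); Xc=(np.atleast_2d(X)@E[:3,:3].T+E[:3,3])@F
    return cv2.projectPoints(Xc,np.zeros(3),np.zeros(3),K(p),np.array(p["dist"]))[0][:,0]
def T(pos,rpy):
    M=np.eye(4); M[:3,:3]=R.from_euler("xyz",rpy,degrees=True).as_matrix(); M[:3,3]=pos; return M
def tool():
    o=sensors.get_obs(); return T(o["tool_pos"],o["orientation"])
def delta(Tgt,cur=None):
    D=np.linalg.inv(tool() if cur is None else cur)@Tgt
    return np.round(D[:3,3],4),np.round(R.from_matrix(D[:3,:3]).as_rotvec(degrees=True),2)
E
python3 - <<'E'
from h import *
p=viewer.camera_params("top"); s=1/1.5625
for n,uv,z in [("blue",(365,329),.125),("red",(399,317),.125),("bal FL",(168,213),.06),("FR",(248,205),.06),("NL",(196,326),.03),("NR",(276,306),.03),("seal",(251.5,288.5),.069),("pan",(215,244),.091),("hNL",(355,346),.02),("hNR",(415,328),.02),("hFL",(350,323),.04),("hFR",(409,306),.04)]:
    print(n,onz(p,np.array(uv)*s,z).round(4))
im=cv2.imread("pics/top0.png")
c=np.hstack([cv2.resize(im[120:220,100:185],None,fx=4.5,fy=4.5,interpolation=2),cv2.resize(im[190:225,215:275],None,fx=6.6,fy=6.6,interpolation=2).copy() if 0 else cv2.resize(im[150:250,205:290],None,fx=4.5,fy=4.5,interpolation=2)])
cv2.imwrite("pics/c1.png",c);print(c.shape)
E
```

```text
blue [ 0.4999 -0.1582  0.125 ]
red [ 0.526  -0.2327  0.125 ]
bal FL [0.7833 0.3123 0.06  ]
FR [0.8019 0.1239 0.06  ]
NL [0.518  0.2446 0.03  ]
NR [0.5645 0.0578 0.03  ]
seal [0.6001 0.1072 0.069 ]
pan [0.7003 0.1885 0.091 ]
hNL [ 0.47   -0.1285  0.02  ]
hNR [ 0.5118 -0.2699  0.02  ]
hFL [ 0.5223 -0.118   0.04  ]
hFR [ 0.5616 -0.2558  0.04  ]
(450, 764, 3)
```

View pics/c1.png

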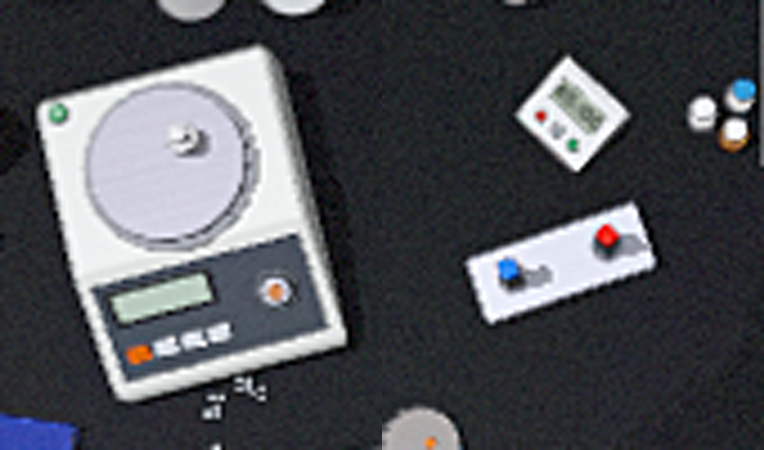

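The crop confirms the holder's long axis and the balance's yaw (about 14°). The blue–red distance comes to 79 mm, which matches the 80 mm given.

Run:
```python
from h import *
E=np.array(viewer.camera_params("wrist")["extrinsics"]); t=tool()
print("cam in tool",(np.linalg.inv(t)@np.linalg.inv(E)).round(3))
for tgt in [T([.50,-.16,.26],[180,0,-71])]: print(delta(tgt))
```

```text
cam in tool [[ 0.     0.953  0.303  0.082]
 [ 1.    -0.     0.     0.001]
 [ 0.     0.303 -0.953 -0.19 ]
 [ 0.     0.     0.     1.   ]]
(array([-0.3742,  0.3064, -0.0667]), array([ 6.00e-02,  4.00e-02, -8.22e+01]))
```

```bash
python3 -m pendant '[[1,[-0.374,0.306,-0.067],[0,0,-82.2]],[1,[-0.374,0.306,-0.067],[0,0,-82.2]],[1,[-0.374,0.306,-0.067],[0,0,-82.2]],[1,[-0.374,0.306,-0.067],[0,0,-82.2]],[1,[-0.374,0.306,-0.067],[0,0,-82.2]],[1,[-0.374,0.306,-0.067],[0,0,-82.2]],[1,[-0.374,0.306,-0.067],[0,0,-82.2]],[1,[-0.374,0.306,-0.067],[0,0,-82.2]],[1,[-0.374,0.306,-0.067],[0,0,-82.2]],[1,[-0.374,0.306,-0.067],[0,0,-82.2]]]'; python3 -c "
from h import *
print(delta(T([.50,-.16,.26],[180,0,-71])))"
```

```text
clock: 0.98
tool_pos: [0.4718, -0.2232, 0.2513]
orientation: [-180.0, 0.0, -81.2]
force: [1.5, -0.1, 0.4]
opening: 0.0876
gripper_force: 0.0
(array([-0.0581, -0.0375, -0.0087]), array([-1.000e-02,  0.000e+00, -1.022e+01]))
```

```bash
python3 -m pendant '[[1,[-0.058,-0.037,-0.009],[0,0,-10.2]],[1,[-0.058,-0.037,-0.009],[0,0,-10.2]],[1,[-0.058,-0.037,-0.009],[0,0,-10.2]],[1,[-0.058,-0.037,-0.009],[0,0,-10.2]]]'
python3 - <<'E'
from h import *
p=viewer.camera_params("wrist"); im=viewer.snapshot("wrist"); import pickle
cv2.imwrite("pics/w1.png",cv2.resize(im[:,:,::-1],(800,600),interpolation=2)); cv2.imwrite("pics/w1raw.png",im[:,:,::-1]); pickle.dump(p,open("w1.pkl","wb"))
E
```

```text
clock: 1.32
tool_pos: [0.5002, -0.1609, 0.2598]
orientation: [-180.0, 0.0, -71.2]
force: [-1.0, 0.2, 0.1]
opening: 0.0874
gripper_force: 0.0
```

View pics/w1.png

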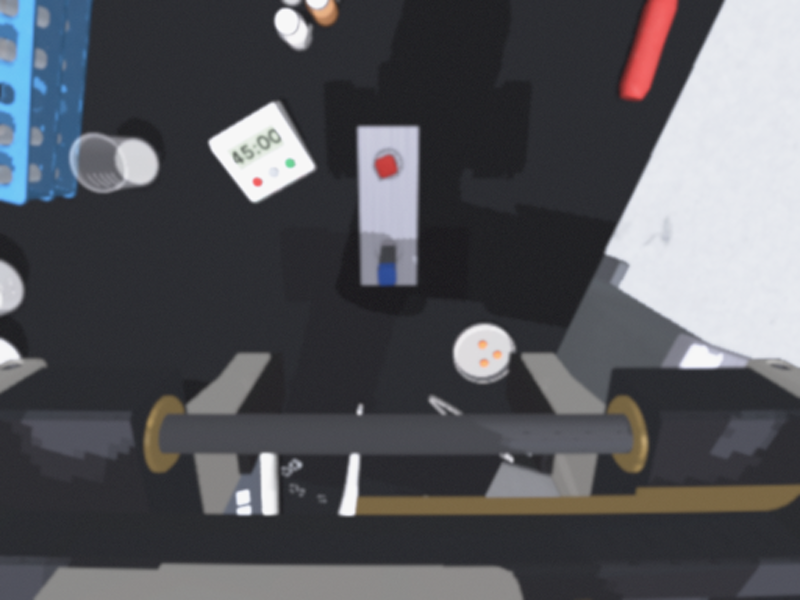

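The wrist view shows the holder nearly aligned with the picture: red top at (386,166), blue at (387,262–285) with its near side visible. I'll crop in and fit the stamp's model.

Run:
```python
from h import *; import pickle
p=pickle.load(open("w1.pkl","rb")); im=cv2.imread("pics/w1raw.png"); s=.64
for n,uv,z in [("hTL",(358,127),.04),("hTR",(418,127),.04),("hBL",(360,286),.04),("hBR",(417,285),.04)]: print(n,onz(p,(np.array(uv)+.5)*s-.5,z).round(4))
b,g,r=[im[:,:,i].astype(int) for i in range(3)]
m=((b>r+50)&(b>g+40)).astype(np.uint8); m[:, :200]=0;m[:,300:]=0; m[:140]=0;m[200:]=0
ys,xs=np.nonzero(m); print(xs.min(),xs.max(),ys.min(),ys.max(),len(xs))
for y in range(ys.min(),ys.max()+1): print(y,xs[ys==y].min(),xs[ys==y].max(),im[y,xs[ys==y].mean().astype(int)])
crop=im[145:190,225:270]; cv2.imwrite("pics/c2.png",cv2.resize(crop,(585,585),interpolation=0))
for yaw in (15,20,25):
  Rm=R.from_euler("z",yaw,degrees=True).as_matrix()
  X=[[a,c,.125] for a,c in ((-.007,-.007),(.007,-.007),(.007,.007),(-.007,.007))]
  X=np.array(X)@Rm.T+[.5,-.158,0]; print(yaw,proj(p,X).round(1).tolist())
```

```text
hTL [ 0.5652 -0.2495  0.04  ]
hTR [ 0.5162 -0.2661  0.04  ]
hBL [ 0.5206 -0.1136  0.04  ]
hBR [ 0.4693 -0.1321  0.04  ]
242 253 168 182 156
168 249 250 [109  68  54]
169 243 252 [128  71  48]
170 242 252 [138  72  45]
171 242 252 [145  76  47]
172 242 252 [148  76  47]
173 242 252 [151  79  50]
174 242 253 [150  78  48]
175 242 253 [151  78  48]
176 242 253 [149  77  48]
177 242 253 [149  77  48]
178 242 253 [148  77  47]
179 242 253 [148  77  48]
180 242 252 [145  75  46]
181 243 252 [134  70  45]
182 244 250 [103  55  39]
15 [[259.2, 168.9], [247.2, 168.1], [246.5, 179.6], [258.3, 180.4]]
20 [[258.7, 168.3], [246.7, 168.6], [247.0, 180.1], [258.9, 179.9]]
25 [[258.1, 167.9], [246.2, 169.1], [247.6, 180.6], [259.4, 179.4]]
```

View pics/c2.png

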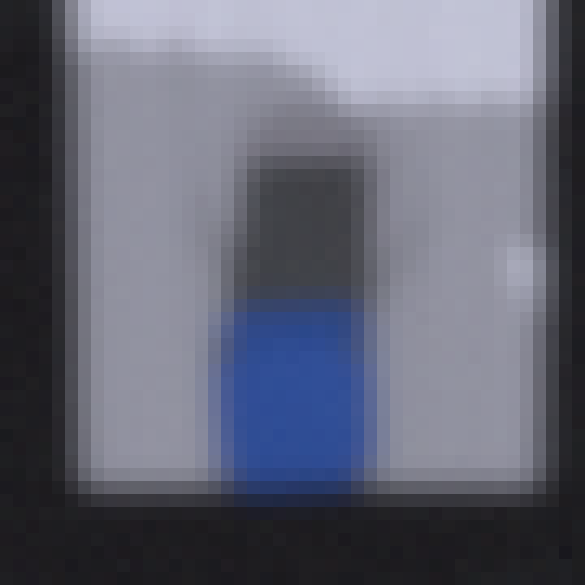

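The crop shows the blue stamp nearly square to the picture (columns 242–253, top's far edge at row 182), so the current tool yaw fits its flats.

Run:
```python
from h import *; import pickle
p=pickle.load(open("w1.pkl","rb"))
c=onz(p,(247.4,176.3),.125); print(c.round(4)); 
print(delta(T([c[0],c[1],.15],[180,0,-71.2])),delta(T([c[0],c[1],.068],[180,0,-71.2])))
```

```text
[ 0.5052 -0.1536  0.125 ]
(array([-0.0059, -0.0079,  0.1097]), array([ 0.02,  0.01, -0.12])) (array([-0.0059, -0.008 ,  0.1917]), array([ 0.02,  0.01, -0.12]))
```

```bash
python3 -m pendant '[[1,[-0.006,-0.008,0.04],[0,0,0]],[1,[-0.006,-0.008,0.08],[0,0,0]],[1,[-0.006,-0.008,0.11],[0,0,0]],[1,[-0.006,-0.008,0.14],[0,0,0]],[1,[-0.006,-0.008,0.17],[0,0,0]],[1,[-0.006,-0.008,0.192],[0,0,0]],[1,[-0.006,-0.008,0.192],[0,0,0]],[1,[-0.006,-0.008,0.192],[0,0,0]]]'; python3 -m pendant '[[-1,[0,0,0],[0,0,0]],[-1,[0,0,0],[0,0,0]],[-1,[0,0,0],[0,0,0]],[-1,[0,0,0],[0,0,0]],[-1,[0,0,0],[0,0,0]],[-1,[0,0,0],[0,0,0]],[-1,[0,0,0],[0,0,0]],[-1,[0,0,0],[0,0,0]],[-1,[0,0,0],[0,0,0]],[-1,[0,0,0],[0,0,0]]]'
```

```text
clock: 2.03
tool_pos: [0.5042, -0.1553, 0.0672]
orientation: [179.8, 0.0, -71.5]
force: [0.3, -0.5, -0.4]
opening: 0.0876
gripper_force: 0.0
clock: 2.87
tool_pos: [0.5053, -0.1541, 0.0678]
orientation: [180.0, 0.0, -71.4]
force: [0.4, 0.1, -0.4]
opening: 0.0261
gripper_force: 0.0
```

```bash
python3 -m pendant '[[-1,[0,0,0],[0,0,0]],[-1,[0,0,0],[0,0,0]],[-1,[0,0,0],[0,0,0]],[-1,[0,0,0],[0,0,0]],[-1,[0,0,0],[0,0,0]],[-1,[0,0,0],[0,0,0]]]'; python3 -c "
from h import *
o=sensors.get_obs();print(o['force'],o['moment'],o['tool_pos'],o['orientation'])"
```

```text
clock: 3.37
tool_pos: [0.5053, -0.1541, 0.0678]
orientation: [180.0, 0.0, -71.4]
force: [0.3, -0.3, -0.1]
opening: 0.0138
gripper_force: 30.0
[ 0.27577538 -0.3217339  -0.09163803] [ 0.02994091  0.15074468 -0.05734899] [ 0.50531054 -0.15414606  0.06784487] [ 1.79993213e+02  2.98011800e-03 -7.13807674e+01]
```

```bash
python3 -m pendant '[[-1,[0,0,-0.01],[0,0,0]],[-1,[0,0,-0.03],[0,0,0]],[-1,[0,0,-0.06],[0,0,0]],[-1,[0,0,-0.1],[0,0,0]],[-1,[0,0,-0.14],[0,0,0]],[-1,[0,0,-0.18],[0,0,0]],[-1,[0,0,-0.18],[0,0,0]],[-1,[0,0,-0.18],[0,0,0]]]'
cat >> h.py <<'E'
def press_T(spot,beta,h,d=.0528):
    "tool pose with the stamp face h above spot along the console normal"
    B=R.from_euler("z",beta,degrees=True).as_matrix(); s,c=np.sin(np.radians(25)),np.cos(np.radians(25))
    u=B@[c,0,s]; n=B@[-s,0,c]; M=np.eye(4); M[:3,:3]=np.c_[np.cross(u,n),-u,-n]; M[:3,3]=np.array(spot)+n*(h+d); return M
E
python3 - <<'E'
from h import *
t=press_T([.605,.107,.058],14.5,.09); print(t.round(3)); print(delta(t))
E
```

```text
clock: 4.03
tool_pos: [0.5067, -0.1541, 0.2513]
orientation: [-179.7, -0.1, -71.4]
force: [-0.8, 0.3, -1.8]
opening: 0.0137
gripper_force: 30.0
[[ 0.25  -0.877  0.409  0.547]
 [-0.968 -0.227  0.106  0.092]
 [-0.    -0.423 -0.906  0.187]
 [ 0.     0.     0.     1.   ]]
(array([-0.2205, -0.116 ,  0.0641]), array([24.65,  0.81,  4.08]))
```

```bash
python3 -m pendant '[[-1,[-0.03,-0.016,0.009],[3.5,0,0.6]],[-1,[-0.06,-0.032,0.018],[7,0,1.2]],[-1,[-0.09,-0.048,0.027],[10.5,0,1.8]],[-1,[-0.12,-0.064,0.036],[14,0.4,2.4]],[-1,[-0.15,-0.08,0.045],[17.5,0.6,3]],[-1,[-0.18,-0.096,0.054],[21,0.7,3.5]],[-1,[-0.22,-0.116,0.064],[24.6,0.8,4.1]],[-1,[-0.22,-0.116,0.064],[24.6,0.8,4.1]],[-1,[-0.22,-0.116,0.064],[24.6,0.8,4.1]],[-1,[-0.22,-0.116,0.064],[24.6,0.8,4.1]]]';  python3 - <<'E'
from h import *; import pickle
t=tool(); p=viewer.camera_params("wrist"); im=viewer.snapshot("wrist")[:,:,::-1]
cv2.imwrite("pics/w2raw.png",im); pickle.dump((p,t),open("w2.pkl","wb"))
cv2.imwrite("pics/w2.png",cv2.resize(im[100:250,150:350],(800,600),interpolation=2))
o=sensors.get_obs(); print(o['force'],o['moment'],o['tool_pos'],o['orientation'],o['joint_pos'])
print(proj(p,(t@np.array([[0,0,.0528,1]]).T).T[:,:3]))
E
```

```text
clock: 4.87
tool_pos: [0.5436, 0.0914, 0.1825]
orientation: [-155.6, 0.0, -75.4]
force: [0.5, 0.8, -0.9]
opening: 0.0135
gripper_force: 30.0
[-0.07575727 -0.13122764 -1.23662354] [-0.37292445  1.67116395 -0.01803758] [0.54436838 0.09108746 0.18319009] [-1.55501309e+02  5.57881782e-02 -7.54805411e+01] [ 35.81137816  -6.20618463 -44.10417267  17.30869908 -30.22046444
 -34.61793508]
[[253.18595107 194.34674539]]
```

View pics/w2.png

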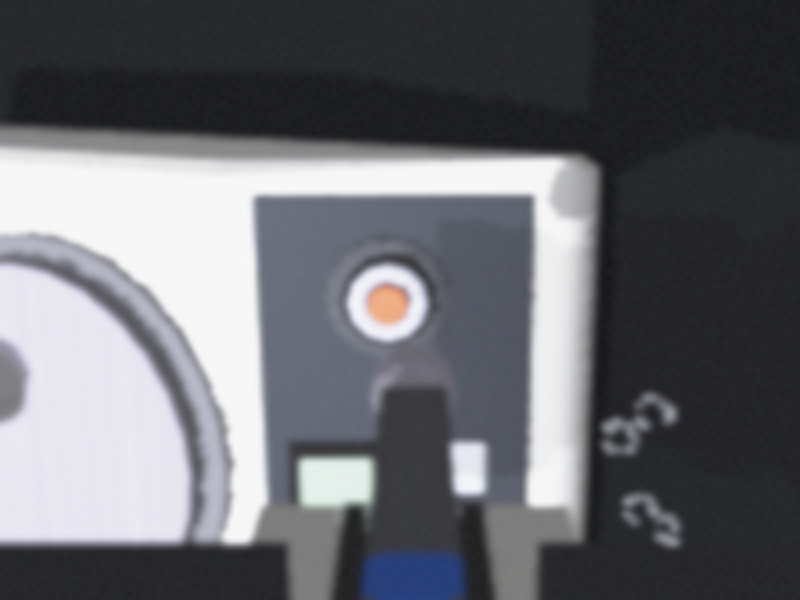

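The view shows the seal at raw pixel about (247,175.5), the stamp's head at column ≈253, rows 186–200, and the console panel square to the picture.

Run:
```python
from h import *; import pickle
p,t=pickle.load(open("w2.pkl","rb")); im=cv2.imread("pics/w2raw.png")
b,g,r=[im[:,:,i].astype(float) for i in range(3)]
w=np.clip(r-b-40,0,80)*(np.indices(r.shape)[0]>165)*(np.indices(r.shape)[0]<186)*(np.indices(r.shape)[1]>238)*(np.indices(r.shape)[1]<258)
I=np.indices(r.shape); sc=np.array([(w*I[1]).sum(),(w*I[0]).sum()])/w.sum(); print("copper",sc,w.sum()/80)
for c in (249,253,257): print(c,"rows180-214",g[180:215,c].astype(int).tolist())
for rr in (192,196,198): print(rr,"cols238-268",g[rr,238:269].astype(int).tolist())
# model outlines: face circle, head top circle, shank start
for n,z,rad in (("face",0,9),("headtop",13,9)):
  a=np.radians([0,90,180,270]); X=np.c_[rad/1e3*np.cos(a),rad/1e3*np.sin(a),np.full(4,.0528-z/1e3),np.ones(4)]
  print(n,proj(p,(X@t.T)[:,:3]).round(1).tolist())
def onplane(uv,h,beta,spot):
  M=press_T(spot,beta,0,0); n=-M[:3,2]; c,d=ray(p,uv); return c+d*((np.array(spot)+n*h-c)@n)/(d@n)
raw=lambda u,v:(150+(u+.5)/4-.5,100+(v+.5)/4-.5)
# spot from copper ray with z=.058 at h=14 off
for h in (.011,.014,.017):
  c,d=ray(p,sc); n=-press_T([0,0,0],14.5,0,0)[:3,2]; zt=.058+h*n[2]; X=c+d*(zt-c[2])/d[2]; print(h,"spot",(X-h*n).round(4))
spot=X-h*n
P=[onplane(raw(*q),0,14.5,spot) for q in ((255,197),(533,197),(527,480),(268,480))]
P=np.array(P); 
for a,bq in ((0,1),(3,2),(0,3),(1,2)):
  v=P[bq]-P[a]; print(a,bq,np.linalg.norm(v).round(4),"az",np.degrees(np.arctan2(v[1],v[0])).round(2))
```

```text
copper [246.50990947 175.6141424 ] 51.0875
249 rows180-214 [202, 229, 238, 232, 191, 129, 109, 106, 105, 104, 110, 122, 124, 121, 115, 106, 89, 71, 60, 57, 57, 58, 57, 58, 58, 58, 58, 57, 58, 60, 58, 59, 58, 58, 58]
253 rows180-214 [235, 219, 178, 132, 111, 112, 109, 103, 103, 105, 107, 109, 107, 108, 105, 100, 86, 68, 62, 59, 58, 58, 59, 60, 60, 58, 58, 58, 60, 59, 59, 58, 59, 59, 59]
257 rows180-214 [96, 104, 110, 110, 107, 105, 103, 102, 103, 103, 102, 108, 109, 109, 107, 102, 86, 68, 60, 58, 58, 58, 59, 58, 59, 59, 58, 57, 57, 59, 58, 58, 58, 57, 60]
192 cols238-268 [108, 108, 106, 107, 107, 110, 112, 116, 117, 122, 127, 124, 117, 109, 107, 107, 108, 110, 109, 109, 108, 107, 105, 101, 97, 93, 90, 90, 90, 88, 89]
196 cols238-268 [108, 108, 107, 108, 115, 133, 144, 137, 123, 107, 97, 89, 87, 86, 86, 86, 86, 85, 86, 86, 86, 86, 89, 97, 100, 98, 92, 90, 88, 89, 88]
198 cols238-268 [108, 106, 107, 109, 121, 138, 132, 106, 77, 63, 62, 60, 58, 59, 59, 62, 61, 60, 59, 60, 59, 59, 64, 76, 91, 96, 93, 90, 88, 88, 89]
face [[253.2, 184.7], [263.2, 194.4], [253.2, 203.8], [243.1, 194.3]]
headtop [[253.2, 189.2], [263.7, 199.2], [253.2, 209.0], [242.7, 199.2]]
0.011 spot [0.6059 0.1106 0.058 ]
0.014 spot [0.606  0.1099 0.058 ]
0.017 spot [0.6062 0.1091 0.058 ]
0 1 0.0807 az -165.5
3 2 0.0813 az -165.65
0 3 0.0891 az 104.79
1 2 0.0893 az 105.15
```

Run:
```python
from h import *; import pickle
p,t=pickle.load(open("w2.pkl","rb"))
for x in (.005,.006,.007): print(x,proj(p,(t@[x,0,.0528-.022,1])[:3]))
print(proj(p,(t@[.007,0,.0528-.024,1])[:3]))
tg=press_T([.606,.1099,.058],14.8,.055); print(delta(tg))
```

```text
0.005 [[253.21853299 197.13673486]]
0.006 [[253.2195536  195.98018672]]
0.007 [[253.22057655 194.82061644]]
[[253.22340717 195.61330412]]
(array([-0.0025, -0.0057,  0.0328]), array([ 0.5 , -0.07, -0.28]))
```

```bash
python3 -m pendant '[[-1,[-0.0014,-0.0057,0.011],[0.5,0,-0.3]],[-1,[-0.0014,-0.0057,0.022],[0.5,0,-0.3]],[-1,[-0.0014,-0.0057,0.033],[0.5,0,-0.3]],[-1,[-0.0014,-0.0057,0.033],[0.5,0,-0.3]],[-1,[-0.0014,-0.0057,0.033],[0.5,0,-0.3]],[-1,[-0.0014,-0.0057,0.033],[0.5,0,-0.3]]]';  python3 - <<'E'
from h import *; import pickle
t=tool(); p=viewer.camera_params("wrist"); im=viewer.snapshot("wrist")[:,:,::-1]
cv2.imwrite("pics/w3raw.png",im); pickle.dump((p,t),open("w3.pkl","wb"))
cv2.imwrite("pics/w3.png",cv2.resize(im[140:240,195:315],(720,600),interpolation=2))
b,g,r=[im[:,:,i].astype(float) for i in range(3)]
I=np.indices(r.shape); w=np.clip(r-b-40,0,80)*(abs(I[0]-175)<20)*(abs(I[1]-250)<20)
sc=np.array([(w*I[1]).sum(),(w*I[0]).sum()])/w.sum(); print("copper",sc,w.sum()/80)
o=sensors.get_obs(); print(o['force'],o['tool_pos'],o['orientation'])
print("rows185-205",g[185:206,253].astype(int).tolist()); print(proj(p,(t@[.007,0,.0528-.022,1])[:3]))
for h in (.011,.014,.017):
  c,d=ray(p,sc); n=-press_T([0,0,0],14.8,0,0)[:3,2]; zt=.058+h*n[2]; X=c+d*(zt-c[2])/d[2]; tg=press_T(X-h*n,14.8,.03); D=delta(tg,t);print(h,"spot",(X-h*n).round(4),D)
E
```

```text
clock: 5.42
tool_pos: [0.5633, 0.0968, 0.1567]
orientation: [-154.9, -0.0, -75.3]
force: [0.5, -0.1, -0.4]
opening: 0.0138
gripper_force: 30.0
copper [254.68496298 182.49936176] 48.9625
[ 0.29898747 -0.24692535 -2.20318799] [0.56339857 0.09711781 0.15703913] [-1.54850243e+02 -2.42110994e-02 -7.53042441e+01]
rows185-205 [142, 122, 108, 103, 105, 107, 108, 108, 107, 105, 100, 86, 70, 61, 60, 60, 59, 59, 59, 59, 59]
[[253.25075665 194.78421182]]
0.011 spot [0.6059 0.1099 0.058 ] (array([-0.0018,  0.0015,  0.0255]), array([-0.11, -0.09, -0.1 ]))
0.014 spot [0.6061 0.1091 0.058 ] (array([-0.0009,  0.0014,  0.0255]), array([-0.11, -0.09, -0.1 ]))
0.017 spot [0.6064 0.1082 0.058 ] (array([-0.0001,  0.0014,  0.0255]), array([-0.11, -0.09, -0.1 ]))
```

View pics/w3.png

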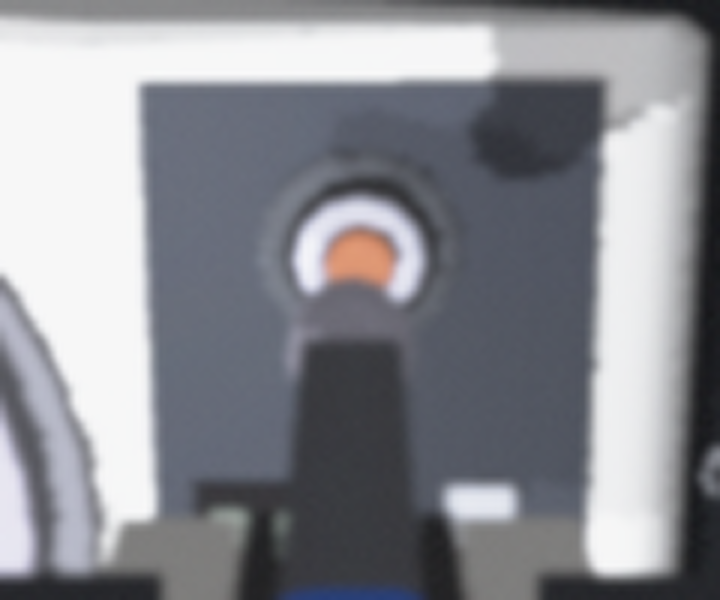

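Stamp and seal line up to within 1–2 mm: collar centre at about (255.4,183), stamp axis at column 253.3. The copper's lower edge is hidden by the stamp head, so I'll take the along-x position from the collar in the unobstructed earlier view.

Run:
```python
from h import *; import pickle
p,t=pickle.load(open("w2.pkl","rb")); im=cv2.imread("pics/w2raw.png"); k=8
c=cv2.resize(im[160:190,230:262],None,fx=k,fy=k,interpolation=cv2.INTER_CUBIC)
m=(c[:,:,2]>165).astype(np.uint8)
cs,_=cv2.findContours(m,cv2.RETR_EXTERNAL,cv2.CHAIN_APPROX_NONE); q=max(cs,key=cv2.contourArea); e=cv2.fitEllipse(q)
rc=(np.array(e[0])+.5)/k-.5+[230,160]; print("ring",rc,np.array(e[1])/k)
t3=pickle.load(open("w3.pkl","rb"))[1]; n=-press_T([0,0,0],14.8,0,0)[:3,2]
for h,uv in ((.007,rc),(.010,rc),(.013,rc),(.014,(246.5,176.1))):
  cc,d=ray(p,uv); X=cc+d*((.058+h*n[2])-cc[2])/d[2]; print(h,(X-h*n).round(4),delta(press_T(X-h*n,14.8,.03),t3)[0])
o=sensors.get_obs(); print(o["tool_pos"],o["force"])
```

```text
ring [246.2515316  175.34122753] [18.79884911 19.57876396]
0.007 [0.606  0.1115 0.058 ] [-0.0033  0.0009  0.0257]
0.01 [0.6062 0.1107 0.058 ] [-0.0025  0.001   0.0257]
0.013 [0.6064 0.1099 0.058 ] [-0.0018  0.001   0.0257]
0.014 [0.6059 0.1104 0.058 ] [-0.0024  0.0013  0.0255]
[0.56339857 0.09711781 0.15703913] [ 0.29898747 -0.24692535 -2.20318799]
```

```bash
cat > f.py <<'E'
from h import *
o=sensors.get_obs(); t=tool(); n=-press_T([0,0,0],14.8,0,0)[:3,2]; spot=np.array([.606,.1105,.058])
print("F.n %.2f"%(o["force"]@n),"F",o["force"].round(2),"M",o["moment"].round(2),"face h mm %.2f"%(1e3*((t@[0,0,.0528,1])[:3]-spot)@n) if 0 else "face h mm %.2f"%(1e3*(((t@[0,0,.0528,1])[:3]-spot)@n)),"tilt",np.round(np.degrees(np.arccos(min(1,-t[:3,2]@n))),2),"d",delta(press_T(spot,14.8,.02),t)[0],"open %.4f grip %.1f"%(o["opening"],o["gripper_force"]))
E
python3 -m pendant '[[-1,[-0.0012,0.0012,0.01],[0,0,0]],[-1,[-0.0012,0.0012,0.02],[0,0,0]],[-1,[-0.0012,0.0012,0.03],[0,0,0]],[-1,[-0.0012,0.0012,0.032],[0,0,0]],[-1,[-0.0012,0.0012,0.032],[0,0,0]],[-1,[-0.0012,0.0012,0.032],[0,0,0]],[-1,[-0.0012,0.0012,0.032],[0,0,0]]]'; python3 f.py; python3 -m pendant '[[-1,[0,0,0.0005],[0,0,0]],[-1,[0,0,0.001],[0,0,0]],[-1,[0,0,0.0015],[0,0,0]],[-1,[0,0,0.002],[0,0,0]],[-1,[0,0,0.002],[0,0,0]]]';python3 f.py
```

```text
clock: 6.05
tool_pos: [0.5751, 0.102, 0.1277]
orientation: [-154.8, -0.0, -75.3]
force: [0.6, -0.4, -1.5]
opening: 0.0141
gripper_force: 30.0
F.n -1.57 F [ 0.62 -0.38 -1.5 ] M [-0.34  1.67  0.03] face h mm 23.97 tilt 0.18 d [-0.0004  0.0004  0.004 ] open 0.0141 grip 30.0
clock: 6.47
tool_pos: [0.5756, 0.102, 0.1249]
orientation: [-154.9, -0.0, -75.2]
force: [0.6, 0.2, -1.5]
opening: 0.0136
gripper_force: 30.0
F.n -1.63 F [ 0.63  0.19 -1.49] M [-0.41  1.69 -0.03] face h mm 21.17 tilt 0.12 d [-0.0004 -0.0003  0.0012] open 0.0136 grip 30.0
```

```bash
for i in 1; do python3 -m pendant '[[-1,[0,0,0.0005],[0,0,0]],[-1,[0,0,0.001],[0,0,0]],[-1,[0,0,0.0015],[0,0,0]],[-1,[0,0,0.002],[0,0,0]],[-1,[0,0,0.0025],[0,0,0]],[-1,[0,0,0.0025],[0,0,0]]]' | sed -n '1p'; python3 f.py; done
python3 -m pendant '[[-1,[0,0,0.0005],[0,0,0]],[-1,[0,0,0.001],[0,0,0]],[-1,[0,0,0.001],[0,0,0]]]' | sed -n 1p;python3 f.py
```

```text
clock: 6.97
F.n -1.32 F [-0.35  0.68 -1.53] M [-0.41  1.69 -0.  ] face h mm 18.57 tilt 0.11 d [-0.0004 -0.0004 -0.0014] open 0.0137 grip 30.0
clock: 7.22
F.n -0.33 F [-0.77  0.44 -0.65] M [-0.42  1.71 -0.01] face h mm 17.61 tilt 0.11 d [-0.0004 -0.0004 -0.0024] open 0.0132 grip 30.0
```

```bash
python3 -m pendant '[[-1,[0,0,0.0005],[0,0,0]],[-1,[0,0,0.001],[0,0,0]],[-1,[0,0,0.001],[0,0,0]]]' | sed -n 1p;python3 f.py
```

```text
clock: 7.47
F.n -1.45 F [-0.57 -0.43 -1.91] M [-0.41  1.73  0.02] face h mm 16.61 tilt 0.11 d [-0.0004 -0.0004 -0.0034] open 0.0138 grip 30.0
```

```bash
python3 -m pendant '[[-1,[0,0,0.0005],[0,0,0]],[-1,[0,0,0.001],[0,0,0]],[-1,[0,0,0.001],[0,0,0]]]' | sed -n 1p;python3 f.py
```

```text
clock: 7.72
F.n -0.93 F [-1.23  0.15 -1.56] M [-0.39  1.73  0.  ] face h mm 15.62 tilt 0.11 d [-0.0004 -0.0003 -0.0044] open 0.0139 grip 30.0
```

```bash
python3 -m pendant '[[-1,[0,0,0.0005],[0,0,0]],[-1,[0,0,0.001],[0,0,0]],[-1,[0,0,0.001],[0,0,0]]]' | sed -n 1p;python3 f.py
```

```text
clock: 7.97
F.n -1.02 F [-0.72 -0.62 -1.52] M [-0.51  1.77  0.03] face h mm 14.63 tilt 0.11 d [-0.0004 -0.0003 -0.0054] open 0.0140 grip 30.0
```

```bash
python3 -m pendant '[[-1,[0,0,0.0005],[0,0,0]],[-1,[0,0,0.001],[0,0,0]],[-1,[0,0,0.001],[0,0,0]]]' | sed -n 1p;python3 f.py
```

```text
clock: 8.22
F.n -0.46 F [-0.6  -0.39 -0.82] M [-0.45  1.73  0.04] face h mm 13.62 tilt 0.11 d [-0.0004 -0.0003 -0.0064] open 0.0133 grip 30.0
```

```bash
python3 -m pendant '[[-1,[0,0,0.0005],[0,0,0]],[-1,[0,0,0.001],[0,0,0]],[-1,[0,0,0.001],[0,0,0]]]' | sed -n 1p;python3 f.py
```

```text
clock: 8.47
F.n -1.06 F [ 0.42  0.63 -0.91] M [-0.48  1.72 -0.01] face h mm 12.62 tilt 0.11 d [-0.0004 -0.0003 -0.0074] open 0.0137 grip 30.0
```

```bash
python3 -m pendant '[[-1,[0,0,0.0005],[0,0,0]],[-1,[0,0,0.001],[0,0,0]],[-1,[0,0,0.001],[0,0,0]]]' | sed -n 1p;python3 f.py
```

```text
clock: 8.72
F.n 1.47 F [-1.34 -1.04  0.9 ] M [-0.42  1.9  -0.04] face h mm 11.76 tilt 0.13 d [-0.0004 -0.0002 -0.0082] open 0.0135 grip 30.0
```

```bash
python3 -m pendant '[[-1,[0,0,0.0005],[0,0,0]],[-1,[0,0,0.001],[0,0,0]],[-1,[0,0,0.001],[0,0,0]]]' | sed -n 1p;python3 f.py
```

```text
clock: 8.97
F.n 8.55 F [-4.57 -1.84  7.15] M [-0.46  2.44  0.05] face h mm 11.10 tilt 0.16 d [-0.0005  0.     -0.0089] open 0.0138 grip 30.0
```

```bash
python3 -m pendant '[[-1,[0,0,0.0005],[0,0,0]],[-1,[0,0,0.001],[0,0,0]],[-1,[0,0,0.001],[0,0,0]]]' | sed -n 1p;python3 f.py
```

```text
clock: 9.22
F.n 8.93 F [-5.86 -1.42  7.05] M [-0.41  2.56  0.05] face h mm 10.22 tilt 0.17 d [-0.0005  0.0001 -0.0098] open 0.0138 grip 30.0
```

```bash
python3 -m pendant '[[-1,[0,0.0001,0.0005],[0,0,0]],[-1,[0,0.0002,0.001],[0,0,0]],[-1,[0,0.0003,0.0015],[0,0,0]],[-1,[0,0.0003,0.0015],[0,0,0]]]' | sed -n 1p;python3 f.py
```

```text
clock: 9.55
F.n 9.14 F [-4.86 -0.97  7.78] M [-0.5   2.37  0.08] face h mm 8.78 tilt 0.18 d [-0.0004 -0.     -0.0112] open 0.0136 grip 30.0
```

```bash
python3 -m pendant '[[-1,[0,0,0.0005],[0,0,0]],[-1,[0,0,0.001],[0,0,0]],[-1,[0,0,0.001],[0,0,0]]]' | sed -n 1p;python3 f.py
```

```text
clock: 9.8
F.n 8.96 F [-4.81 -1.13  7.59] M [-0.52  2.34  0.08] face h mm 7.79 tilt 0.18 d [-0.0004 -0.     -0.0122] open 0.0140 grip 30.0
```

```bash
python3 -m pendant '[[-1,[0,0,0.0005],[0,0,0]],[-1,[0,0,0.0005],[0,0,0]]]' | sed -n 1p;python3 f.py
```

```text
clock: 9.97
F.n 11.95 F [-7.76 -0.93  9.58] M [-0.51  2.53  0.03] face h mm 7.36 tilt 0.19 d [-0.0005  0.     -0.0126] open 0.0134 grip 30.0
```

```bash
python3 -m pendant '[[-1,[0,0,0.0005],[0,0,0]],[-1,[0,0,0.0005],[0,0,0]]]' | sed -n 1p;python3 f.py
```

```text
clock: 10.13
F.n 14.97 F [-9.09 -1.52 12.24] M [-0.6   2.82  0.07] face h mm 7.04 tilt 0.2 d [-0.0005  0.0001 -0.013 ] open 0.0136 grip 30.0
```

```bash
python3 -m pendant '[[-1,[0,0.0001,0.0004],[0,0,0]],[-1,[0,0.0002,0.0008],[0,0,0]],[-1,[0,0.0002,0.001],[0,0,0]],[-1,[0,0.0002,0.001],[0,0,0]]]' | sed -n 1p;python3 f.py
```

```text
clock: 10.47
F.n 19.80 F [-11.16  -2.41  16.52] M [-0.57  3.28  0.13] face h mm 6.50 tilt 0.25 d [-0.0006  0.0003 -0.0135] open 0.0137 grip 30.1
```

```bash
python3 -m pendant '[[-1,[0,0,0.0003],[0,0,0]],[-1,[0,0,0.0003],[0,0,0]],[-1,[0,0,0.0003],[0,0,0]],[-1,[0,0,0.0003],[0,0,0]],[-1,[0,0,0.0003],[0,0,0]],[-1,[0,0,0.0003],[0,0,0]],[-1,[0,0,0.0003],[0,0,0]],[-1,[0,0,0.0003],[0,0,0]],[-1,[0,0,0.0003],[0,0,0]],[-1,[0,0,0.0003],[0,0,0]]]' | sed -n 1p;python3 f.py; python3 -m pendant '[[-1,[0,0,0],[0,0,0]],[-1,[0,0,0],[0,0,0]],[-1,[0,0,0],[0,0,0]],[-1,[0,0,0],[0,0,0]],[-1,[0,0,0],[0,0,0]]]' | sed -n 1p;python3 f.py
```

```text
clock: 11.3
F.n 21.85 F [-12.79  -3.26  17.95] M [-0.59  3.54  0.14] face h mm 6.34 tilt 0.26 d [-0.0005  0.0004 -0.0137] open 0.0136 grip 30.1
clock: 11.72
F.n 22.48 F [-13.25  -2.01  18.59] M [-0.57  3.45  0.18] face h mm 6.35 tilt 0.26 d [-0.0005  0.0003 -0.0137] open 0.0138 grip 30.1
```

```bash
python3 -m pendant '[[-1,[0,-0.00015,-0.0005],[0,0,0]],[-1,[0,-0.0003,-0.001],[0,0,0]],[-1,[0,-0.00045,-0.0015],[0,0,0]],[-1,[0,-0.0006,-0.002],[0,0,0]],[-1,[0,-0.0007,-0.0025],[0,0,0]],[-1,[0,-0.0008,-0.003],[0,0,0]],[-1,[0,-0.0009,-0.004],[0,0,0]],[-1,[0,-0.0009,-0.006],[0,0,0]],[-1,[0,-0.0009,-0.01],[0,0,0]],[-1,[0,-0.0009,-0.015],[0,0,0]]]' | sed -n 1p;python3 f.py; python3 -m pendant '[[-1,[0,0,-0.02],[0,0,0]],[-1,[0,0,-0.04],[0,0,0]],[-1,[0,0,-0.06],[0,0,0]],[-1,[0,0,-0.06],[0,0,0]],[-1,[0,0,-0.06],[0,0,0]]]' | sed -n 1p
python3 - <<'E'
from h import *; import pickle
t=tool(); p=viewer.camera_params("wrist"); im=viewer.snapshot("wrist")[:,:,::-1]
cv2.imwrite("pics/w4.png",cv2.resize(im[100:250,150:350],(800,600),interpolation=2)); pickle.dump((p,t),open("w4.pkl","wb"))
print("rows185-205",im[185:206,253,1].tolist(),"r198",im[198,238:269,1].tolist(),proj(p,(t@[.007,0,.0528-.022,1])[:3]))
E
```

```text
clock: 12.55
F.n -1.62 F [ 0.14  0.3  -1.69] M [-0.41  1.71 -0.01] face h mm 19.88 tilt 0.08 d [-0.0005 -0.0003 -0.0001] open 0.0140 grip 30.0
clock: 12.97
rows185-205 [113, 109, 104, 104, 105, 107, 108, 107, 107, 106, 100, 85, 69, 60, 60, 59, 59, 60, 60, 60, 60] r198 [106, 106, 106, 109, 122, 136, 130, 103, 75, 64, 60, 61, 59, 59, 60, 60, 60, 60, 61, 59, 62, 60, 65, 78, 90, 97, 94, 91, 89, 89, 90] [[253.21167662 194.77603014]]
```

View pics/w4.png

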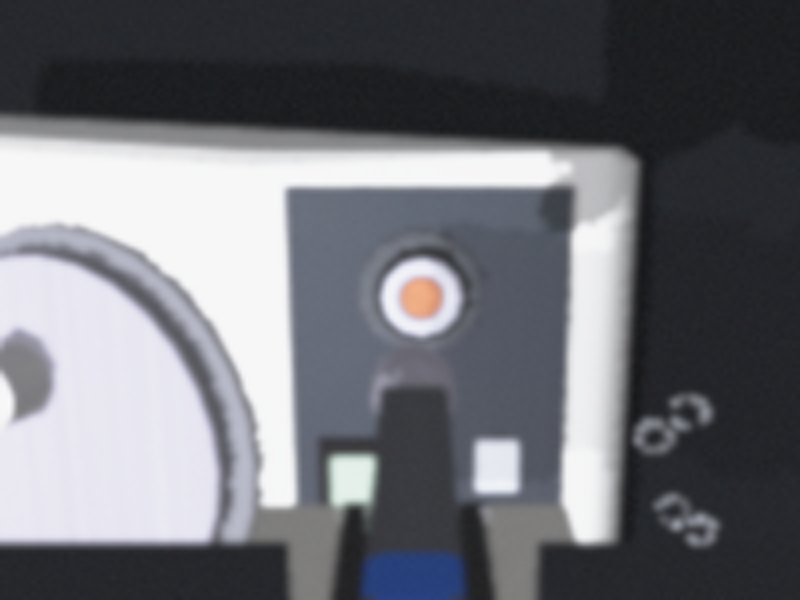

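```bash
python3 f.py
python3 - <<'E'
from h import *; import pickle
n=-press_T([0,0,0],14.8,0,0)[:3,2]
for f,uv in (("w2",(246.25,175.34)),("w3",(254.9,182.6)),("w4",(254.9,174.0))):
  p,t=pickle.load(open(f+".pkl","rb")); h=.008; c,d=ray(p,uv); X=c+d*((.058+h*n[2])-c[2])/d[2]; s=X-h*n
  print(f,s.round(4),"tool->spot",(np.linalg.inv(t)@np.r_[s,1])[:3].round(4),"vs nominal",(np.linalg.inv(t)@np.array([.606,.1105,.058,1]))[:3].round(4), R.from_matrix(t[:3,:3]).as_euler("xyz",degrees=True).round(2))
E
```

```text
F.n -2.06 F [ 0.64  0.07 -1.98] M [-0.42  1.75 -0.  ] face h mm 80.25 tilt 0.17 d [0.     0.0004 0.0603] open 0.0138 grip 30.0
w2 [0.6061 0.1113 0.058 ] tool->spot [-0.0034 -0.0081  0.1404] vs nominal [-0.0027 -0.0078  0.1403] [-1.5556e+02  3.0000e-02 -7.5410e+01]
w3 [0.6054 0.1107 0.058 ] tool->spot [-0.0029  0.0019  0.1082] vs nominal [-0.0025  0.0014  0.1084] [-1.5489e+02 -4.0000e-02 -7.5320e+01]
w4 [0.6057 0.1111 0.058 ] tool->spot [-0.0002  0.0021  0.1339] vs nominal [0.0005 0.0019 0.134 ] [-1.5471e+02  6.0000e-02 -7.5210e+01]
```

The seal now shows concentric and flush in its collar, with the stamp unmoved in the grip. I'll go back to the holder next.

```bash
python3 -c "
from h import *
print(delta(T([.5053,-.1541,.24],[180,0,-71.4])))"
```

```text
(array([ 0.2302,  0.0724, -0.1018]), array([-25.16,  -0.83,  -3.77]))
```

```bash
python3 -m pendant '[[-1,[0.03,0.009,-0.013],[-3.4,0,-0.5]],[-1,[0.06,0.018,-0.026],[-6.8,-0.2,-1]],[-1,[0.09,0.028,-0.04],[-10.2,-0.3,-1.5]],[-1,[0.12,0.038,-0.053],[-13.6,-0.4,-2]],[-1,[0.15,0.047,-0.066],[-17,-0.6,-2.5]],[-1,[0.18,0.057,-0.08],[-20.4,-0.7,-3]],[-1,[0.21,0.066,-0.093],[-23.5,-0.8,-3.5]],[-1,[0.23,0.0724,-0.102],[-25.2,-0.8,-3.8]],[-1,[0.23,0.0724,-0.102],[-25.2,-0.8,-3.8]],[-1,[0.23,0.0724,-0.102],[-25.2,-0.8,-3.8]]]';  python3 -m pendant '[[-1,[0,0,0],[0,0,0]],[-1,[0,0,0],[0,0,0]],[-1,[0,0,0],[0,0,0]]]'; python3 -c "
from h import *
print(delta(T([.5053,-.1541,.0678],[180,0,-71.4])))"
```

```text
clock: 13.85
tool_pos: [0.5052, -0.1553, 0.2382]
orientation: [179.7, -0.0, -71.6]
force: [-0.0, -0.5, -2.1]
opening: 0.014
gripper_force: 30.0
clock: 14.1
tool_pos: [0.505, -0.1536, 0.2397]
orientation: [179.9, -0.1, -71.3]
force: [0.5, 0.5, -0.1]
opening: 0.0135
gripper_force: 30.0
(array([ 0.0004, -0.0005,  0.1719]), array([ 0.12, -0.06,  0.05]))
```

```bash
python3 -m pendant '[[-1,[0.0004,-0.0005,0.03],[0.1,0,0]],[-1,[0.0004,-0.0005,0.06],[0.1,0,0]],[-1,[0.0004,-0.0005,0.09],[0.1,0,0]],[-1,[0.0004,-0.0005,0.12],[0.1,0,0]],[-1,[0.0004,-0.0005,0.138],[0.1,0,0]],[-1,[0.0004,-0.0005,0.138],[0.1,0,0]],[-1,[0.0004,-0.0005,0.138],[0.1,0,0]],[-1,[0.0004,-0.0005,0.138],[0.1,0,0]]]';  python3 -c "
from h import *
print(delta(T([.5053,-.1541,.0678],[180,0,-71.4])))"
```

```text
clock: 14.77
tool_pos: [0.5068, -0.1545, 0.1036]
orientation: [-179.9, -0.1, -71.3]
force: [0.5, -0.1, -1.7]
opening: 0.0139
gripper_force: 30.0
(array([-0.0009,  0.0013,  0.0358]), array([-0.11, -0.14,  0.07]))
```

```bash
python3 -m pendant '[[-1,[-0.0006,0.0008,0.007],[0,0,0]],[-1,[-0.0006,0.0008,0.014],[0,0,0]],[-1,[-0.0006,0.0008,0.021],[0,0,0]],[-1,[-0.0006,0.0008,0.028],[0,0,0]],[-1,[-0.0006,0.0008,0.033],[0,0,0]],[-1,[-0.0006,0.0008,0.0345],[0,0,0]],[-1,[-0.0006,0.0008,0.0345],[0,0,0]],[-1,[-0.0006,0.0008,0.0345],[0,0,0]]]';  python3 -c "
from h import *
print(delta(T([.5053,-.1541,.0678],[180,0,-71.4])))"
```

```text
clock: 15.43
tool_pos: [0.5047, -0.1547, 0.0677]
orientation: [180.0, -0.1, -71.4]
force: [-1.2, 0.3, 4.1]
opening: 0.0139
gripper_force: 30.0
(array([-0.0003, -0.0008, -0.0001]), array([ 0.02, -0.09,  0.02]))
```

```bash
python3 -m pendant '[[-0.6,[0,0,0],[0,0,0]],[-0.3,[0,0,0],[0,0,0]],[0,[0,0,0],[0,0,0]],[0,[0,0,0],[0,0,0]],[0.2,[0,0,0],[0,0,0]],[0.2,[0,0,0],[0,0,0]],[0.2,[0,0,0],[0,0,0]],[0.2,[0,0,0],[0,0,0]],[0.2,[0,0,0],[0,0,0]]]'; python3 -m pendant '[[0.2,[0,0,-0.01],[0,0,0]],[0.2,[0,0,-0.03],[0,0,0]],[0.2,[0,0,-0.06],[0,0,0]],[0.2,[0,0,-0.1],[0,0,0]],[0.2,[0,0,-0.14],[0,0,0]],[0.2,[0,0,-0.18],[0,0,0]],[0.2,[0,0,-0.19],[0,0,0]],[0.2,[0,0,-0.19],[0,0,0]]]'
python3 - <<'E'
from h import *
a=viewer.snapshot("wrist")[:,:,::-1]; b=viewer.snapshot("side")[:,:,::-1]
cv2.imwrite("pics/f.png",np.hstack([cv2.resize(a[60:260,170:340],(400,470)),cv2.resize(b[150:260,180:300],(400,470))]))
E
```

```text
clock: 16.18
tool_pos: [0.5047, -0.1545, 0.0676]
orientation: [180.0, -0.1, -71.4]
force: [0.4, 0.2, 1.1]
opening: 0.0527
gripper_force: 0.0
clock: 16.85
tool_pos: [0.5066, -0.1545, 0.2629]
orientation: [-179.6, -0.3, -71.4]
force: [-0.1, 0.3, 0.6]
opening: 0.0529
gripper_force: 0.0
```

View pics/f.png

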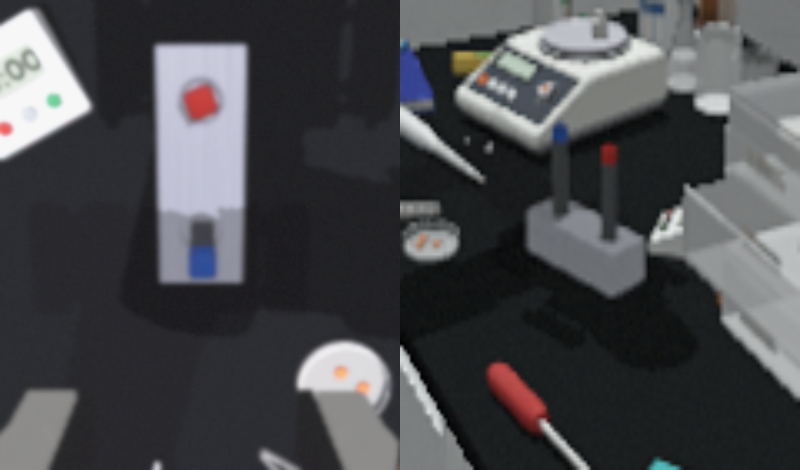

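Both stamps stand upright in the holder (blue at (202,262) in the wrist half and (560,170) in the side half), and the robot touches nothing.

```bash
python3 -m pendant '[[0.2,[0,0,0],[0,0,0]],[0.2,[0,0,0],[0,0,0]],[0.2,[0,0,0],[0,0,0]]]' | sed -n 1p; python3 -c "
from plant import workorder
print(workorder.close_job())"
```

```text
clock: 17.2
the job is handed in; nothing more can be done
None
```

I pressed the seal flush with the blue-topped stamp, centred to about 0.6 mm by my estimate, holding about 22–24 N for just over a second; I lifted the stamp straight off, stood it back upright in its well, and handed the job in at 17.2 s, though the hand-in returned no verdict.

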